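# Check a trolley brake lever against its stop

### The arm

A 7-joint arm with a two-finger parallel gripper is mounted at the origin on the work surface. World frame = base frame: x ahead of the robot, y to its left, z up, the work surface at z = 0. Lengths are in m, angles in degrees, forces in N, time in s.
With the tool pointing down it reaches from about 0.35 to 0.775 m from the base axis. Payload 3.1 kg.
Tool frame: the origin (TCP) lies on the centre line of the jaws, within the pads' length; the fingertips stand 17 mm ahead of it and the grasp point (between the pads) lies 2 mm behind it (robot.tip_reach is the distance from the TCP to the fingertips, in m); z points along the fingers, y is the line along which they close (so a half turn about z gives the same grasp; the last joint's range is limited). The gripper opens to 85 mm and grips with 20 to 120 N. Pads are 22 mm wide; open, the fingers measure 114 mm over their backs; the gripper's body (76 mm by 85 mm) begins 54 mm behind the grasp point. The pads swing forward as they close: fully open they stand 13 mm farther back than shut.
Start: joints at [-79.452, 17.813, 0.802, 86.603, -0.252, 75.585, -1.558], TCP at [0.123, 0.536, 0.248] pointing down, gripper open.
Joint ranges: [-154.91, 154.91], [-16.99, 109.72], [-72.82, 74.43], [7.12, 147.25], [-82.49, 262.49], [11.32, 116.49], [-174.64, 174.64]. Speed limits (degrees/s): [159.86, 159.86, 180, 180, 180, 180, 180].

### API

Orientations are given as [roll, pitch, yaw] about the fixed x, y, z axes, in that order (R = Rz(yaw) Ry(pitch) Rx(roll)).
In Python, from station import robot, fingers, vision, workorder, recognise gives the robot as it stands. Calls block until the motion is done:
- robot.move_to(position, orientation): joint-space move of the TCP to a pose.
- robot.line_to(position, orientation=None, velocity=0.15, f_stop=None): straight line of the TCP; orientation=None keeps the orientation; velocity is the mean speed in m/s. With f_stop (N) it stops when the force on the tool has changed by that much, and returns True; else False.
- robot.move_j(angles): joint-space move.
- fingers.gripper_to(opening, force=None): opening from 0.0 (shut) to 1.0 (fully open); force is the grip in N (None keeps the last); returns when the fingers have stopped.
- robot.pause(seconds).
- robot.inverse_kinematics(position, orientation): joint angles nearest the present ones, or None.
- vision.grab_frame(name): name is "scene" or "top"; returns the picture (480x640x3 uint8, red, green, blue); there is no depth.
- vision.calibration(name): a dict with "mtx" (3x3 intrinsics, pixels), "extrinsics" (4x4, takes a point from world to camera coordinates). Camera axes: x right, y up, looking along -z (the intrinsics and any distortion apply to the point x, -y, -z); pixel columns grow to the right and rows downward; lengths in m; the calibration is good to about 2 mm. A picture is of the moment at which its call begins. calibration takes no time and is no camera call.
A pose or a line that the arm cannot do raises robot.PlanningError and nothing moves.
- workorder.close_job(): hands the job in; it is judged then, once.
Trained networks look in the newest picture that a camera, given by its name, has taken for a name from the list of things; names that differ only in an ending like _2 or _b are one class to them, and where a whole thing is asked for, a point or a joint stands for the part that bears it (a point fixed in the world has none). Each returns a list of dicts, best first, with "p" (0 to 1); they miss things now and then, are a little off and sometimes report something else, mostly with a low value. They report only what shows in the picture. A call takes as long as a camera call.
- recognise(label, camera): "rect" ([centre column, centre row, width, height] in pixels, round what is visible of it).
Readings, each from a call of its own:
- robot.current_time_s(): time.
- robot.current_joint_positions(): joint angles.
- robot.current_dq(): joint speeds.
- robot.current_joint_torque(): joint torques, N m.
- robot.current_tool_pos(): TCP position.
- robot.current_eef_rot(): TCP orientation.
- robot.current_contact_force(): force on the tool from outside, world axes, zero at the start.
- robot.current_torque(): the same for the moment, N m.
- robot.current_finger_gap(): opening from 0.0 (shut) to 1.0 (fully open).
- robot.current_gripper_force(): force on a finger pad.
Only numpy, scipy, OpenCV 4.12 (cv2) and the standard library are available. Lean on these libraries where they do the work, as an engineer would, in place of code of your own. Each camera call takes 0.05 s, during which the arm holds its last target. There are 200 camera calls.

### The job

Two push handles from the microscope trolleys are bolted down on the bench. On the one with the longer hand lever, the brake, press the lever gently all the way in towards the bar with the outside of your fingers until it meets its stop, let it come all the way back out, then press it in against the stop again and finish while holding it there, so that the gap left before the bar can be seen. Do not pinch the lever or touch the bar, and leave the shorter lever and everything lying about where they are.

Things in the scene. Friction and masses are not known exactly. Their poses are not given: they have to be found in the camera images.
- brake_handle: Handle to check, bolted down. Origin: centre of the underside of its grey foot plate (140 mm along x, 240 along y, 12 thick); z up. A round bar along y (at x +30, z 130 mm) on two posts at y +-108 mm, with black rubber grip 32 mm thick. The lever lies on the bar's -x side at its height; nothing rises over 148 mm. The similar handle with a shorter lever stands left or right of it.
- brake_hinge (a point): The upright hinge axis of the brake lever, at the lever's mid-height, fixed to the brake handle at x = -4, y = +75, z = +130 mm of its frame; same axes as the handle.
- brake_press (a point): Point on the outer (pressing) face of the brake lever, at mid-height, 110 mm from the hinge along the blade; moves with the lever. Axes are the lever's: +x is the way to press (towards the bar), -y runs along the blade from hinge to free end. This face lies 5 mm to the -x side of the line through the hinge.
- brake_end (a point): Centre of the brake lever's free end, on the line through the hinge, 140 mm from it, at mid-height; axes as brake_press. The aluminium blade is 22 mm high (z 119 to 141 mm above the bench) and 8 mm thick; its end is an upright 18 mm round standing 8 mm proud of the outer face. Press on the outer face; over 40 N is too hard. The inner face has a black 3 mm lining: a finger on it counts as pinching.
- brake_bar (a point): Centre of the brake handle's bar, which runs along y here: steel tube 24 mm thick and 250 mm long, with the rubber grip (32 mm thick) from y = -92 to +53 mm and a black 34 mm clamp from +64 to +86 mm. Bar, grip and clamp are not to be touched.
- brake_lever (a joint): Brake lever angle, rad: 0 = fully out (sprung back, blade leaning 0.35 rad away from the bar), growing as it is pressed in (anticlockwise from above) to 0.35 = against its stop: blade parallel to the bar, inner face still 12 mm short of the grip. Its spring takes about 5 N at the press point to start, 8 N at the stop, and returns it by itself.
- release_handle: The other handle, fixed to the bench: the same foot, posts and bar (same sizes and frame), but with a lever only 75 mm long. To be left alone.
- release_lever (a joint): Angle of the shorter lever, rad: 0 = fully out, 0.35 = in. It is to stay out.
- objective_a: Loose steel microscope objective, 25 mm across, 45 mm tall, standing on the brake handle's foot plate beneath the bar. Origin under its centre. Not to be moved.
- objective_b: Loose steel objective, 25 mm across, 36 mm tall, standing on the bench in front of the brake handle. Origin under its centre. Not to be moved.
- eyepiece: Loose black eyepiece, 32 mm across, 50 mm tall, standing on the bench in front of the shorter-levered handle. Origin under its centre. Not to be moved.
- oil_bottle: Loose amber bottle, 28 mm across, 70 mm tall, on the bench behind the brake handle. Origin under its centre. Not to be moved.
- slide_box: Loose grey and white slide box, 87 x 37 x 31 mm, on the bench in front of the brake handle. Origin under its centre. Not to be moved.
- screwdriver: Loose screwdriver, 150 mm long, lying on the bench behind the shorter-levered handle. Not to be moved.
- petri_dish: Loose glass dish, 60 mm across, 15 mm tall, on the bench in front of the shorter-levered handle. Not to be moved.

How it is judged:
By the outcome, as a careful person would: the job done as asked, in the order asked, and still so for the second after the job is handed in, while the arm keeps its last pose, push and grip.
It also fails if it takes over 42 s, if anything falls off the work surface, if the arm or the gripper's body presses on something with over 40 N, if the wrist force passes 120 N, or if a joint passes its speed limit or range.

## Working session

There is one attempt and no reset: what is moved stays moved. The work goes in short steps, each a Python script; the robot and the scene stay as the last script left them, time stands still between calls to the robot, and variables do not carry over. Pictures are saved under pics/ and viewed, at most 10 in all, crops included, and the job is handed in when it is done.

```bash
mkdir -p pics; ls; python3 - <<'E'
from station import robot, fingers, vision, workorder, recognise
import cv2
for n in("scene","top"):
    im=vision.grab_frame(n); cv2.imwrite(f"pics/{n}0.png",im[:,:,::-1])
    c=vision.calibration(n); print(n,c)
    for l in("brake_handle","release_handle","brake_press","brake_end","brake_bar","brake_hinge","objective_a","oil_bottle","slide_box"):
        print(l,[( [round(v) for v in d["rect"]],round(d["p"],2)) for d in recognise(l,n)[:3]])
E
```

```text
pics
scene {'mtx': array([[534.35532684,   0.        , 310.42177713],
       [  0.        , 534.35532684, 236.24539987],
       [  0.        ,   0.        ,   1.        ]]), 'extrinsics': array([[-0.81377081,  0.58096334, -0.01608321,  0.43531911],
       [-0.3730864 , -0.50097336,  0.78091756,  0.12744847],
       [ 0.44562721,  0.64148834,  0.62442702, -1.19996443],
       [ 0.        ,  0.        ,  0.        ,  1.        ]])}
brake_handle [([355, 347, 186, 180], 0.64), ([317, 359, 20, 24], 0.33)]
release_handle [([379, 296, 78, 84], 0.43)]
brake_press [([378, 296, 82, 75], 0.56)]
brake_end []
brake_bar [([359, 348, 181, 179], 0.59), ([381, 293, 50, 49], 0.47)]
brake_hinge [([357, 347, 181, 180], 0.9)]
objective_a [([316, 358, 20, 30], 0.83), ([429, 328, 19, 25], 0.61)]
oil_bottle [([341, 433, 20, 40], 0.59)]
slide_box [([379, 295, 47, 45], 0.78), ([255, 179, 15, 37], 0.5)]
top {'mtx': array([[468.07209927,   0.        , 321.87904109],
       [  0.        , 468.07209927, 246.01622993],
       [  0.        ,   0.        ,   1.        ]]), 'extrinsics': array([[-0.00979417, -0.99989421,  0.01075369, -0.0042711 ],
       [ 0.99374841, -0.00853679,  0.11131582, -0.59016193],
       [-0.11121224,  0.01177671,  0.9937269 , -0.84549575],
       [ 0.        ,  0.        ,  0.        ,  1.        ]])}
brake_handle [([202, 247, 162, 111], 0.95), ([162, 195, 23, 19], 0.73)]
release_handle [([430, 259, 158, 85], 0.57)]
brake_press [([199, 257, 98, 13], 0.63)]
brake_end [([198, 256, 92, 15], 0.85)]
brake_bar [([203, 247, 167, 110], 0.64)]
brake_hinge [([199, 247, 168, 111], 0.58), ([194, 257, 98, 16], 0.45)]
objective_a [([200, 315, 15, 17], 0.68), ([194, 259, 96, 17], 0.23)]
oil_bottle [([162, 195, 21, 21], 0.86), ([195, 259, 98, 20], 0.58), ([250, 309, 22, 48], 0.38)]
slide_box [([253, 309, 22, 47], 0.93), ([453, 321, 32, 32], 0.63)]
```

View pics/top0.png

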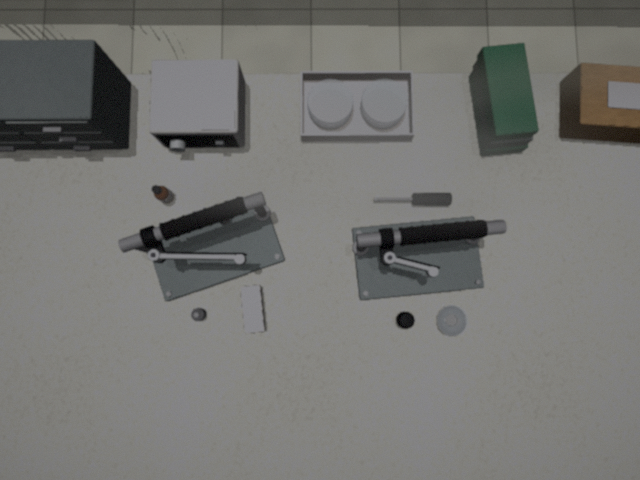

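View pics/scene0.png

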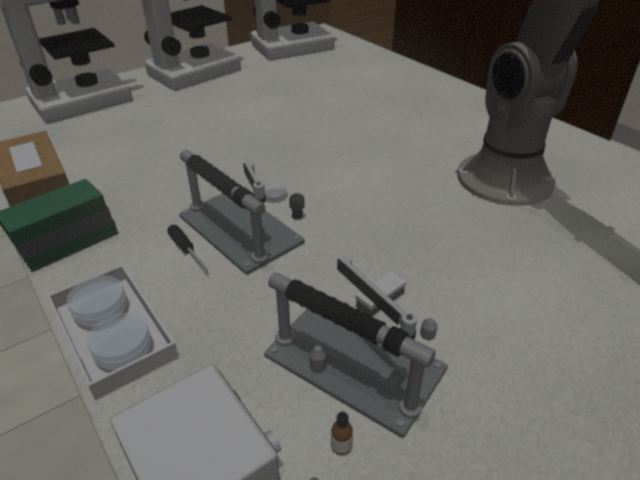

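The brake handle is the left one in the top view: hinge ≈(153,256), lever end ≈(240,259), bar from (120,244) to (263,202). The slide box at (253,309) and the objective at (199,314) lie in front of it. In the scene view, its bar runs from (278,284) to (425,352). I'll crop both pictures for precise features.

```bash
python3 - <<'E'
import cv2,numpy as np
a=cv2.imread("pics/top0.png")[180:330,105:295]; b=cv2.imread("pics/scene0.png")[245:435,255:455]
f=lambda i:cv2.convertScaleAbs(cv2.resize(i,None,fx=4,fy=4,interpolation=cv2.INTER_CUBIC)[:600,:800],alpha=1.6)
cv2.imwrite("pics/topc.png",f(a)); cv2.imwrite("pics/scenec.png",cv2.convertScaleAbs(cv2.resize(b,None,fx=3,fy=3,interpolation=cv2.INTER_CUBIC),alpha=1.6))
E
```

```text
(no output)
```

View pics/topc.png

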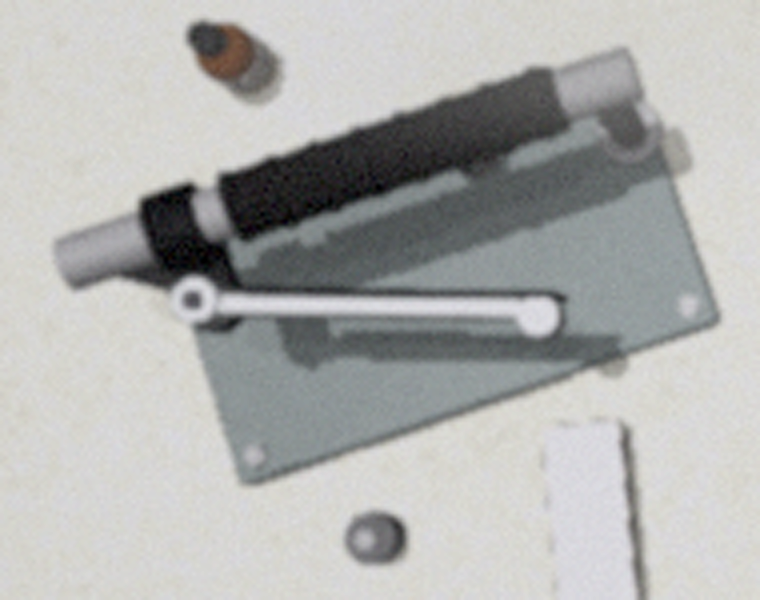

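View pics/scenec.png

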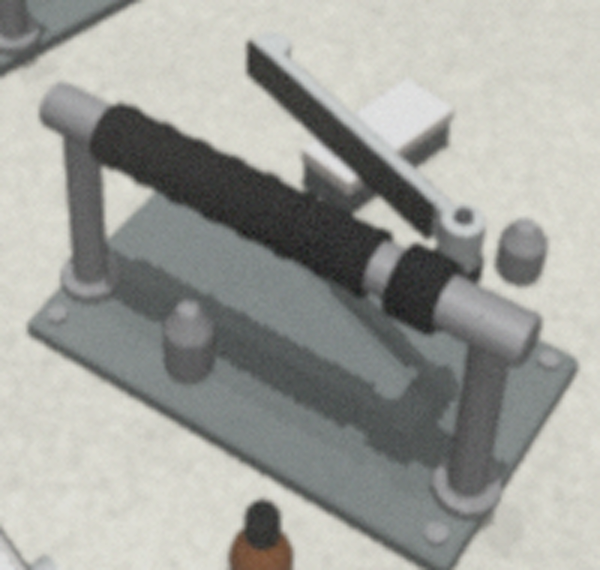

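Top crop: hinge (194,299), lever end (540,317), and near foot corners (247,486) and (720,322). Scene crop: bar ends (52,105) and (525,340), foot corners (30,327) and (577,362). Next I fit the handle pose to these.

```bash
cat > h.py <<'E'
import numpy as np
from station import robot, fingers, vision, workorder, recognise
from scipy.optimize import least_squares
def proj(n,P):
    c=vision.calibration(n); E=c["extrinsics"]; K=c["mtx"]
    q=np.asarray(P)@E[:3,:3].T+E[:3,3]; u=-q[:,0]/q[:,2]; v=q[:,1]/q[:,2]
    return np.c_[K[0,0]*u+K[0,2],K[1,1]*v+K[1,2]]
def W(p,P):  # handle frame -> world
    c,s=np.cos(p[2]),np.sin(p[2]); P=np.atleast_2d(P)
    return P@np.array([[c,s,0],[-s,c,0],[0,0,1]])+[p[0],p[1],0]
def lev(a,d,n):  # lever point: d along the blade, n along press dir, at joint angle a (handle frame)
    t=a-.35; return np.array([-.004+n*np.cos(t)+d*np.sin(t),.075+n*np.sin(t)-d*np.cos(t),.13])
E
cat > fit.py <<'E'
from h import *
T=[((67,265),(.03,.125,.13)),((632,70),(.03,-.125,.13)),((247,486),(-.07,.12,.012)),((720,322),(-.07,-.12,.012)),((194,299),(-.004,.075,.143))]
S=[((52,105),(.03,-.125,.13)),((525,340),(.03,.125,.13)),((30,327),(.07,-.12,.012)),((447,565),(.07,.12,.012)),((577,362),(-.07,.12,.012)),((461,214),(-.004,.075,.143))]
tp=(np.array([t[0] for t in T])+.5)/4-.5+[105,180]; sp=(np.array([t[0] for t in S])+.5)/3-.5+[255,245]
f=lambda p:np.r_[proj("top",W(p,[t[1] for t in T]))-tp,proj("scene",W(p,[t[1] for t in S]))-sp]
r=least_squares(lambda p:f(p).ravel(),[.58,.25,.29],loss="soft_l1")
print(r.x,np.degrees(r.x[2])); print(f(r.x).round(1))
for n in("top","scene"):
    e=lev(0,.14,-.004); e[2]=.141; print(n,"end",proj(n,W(r.x,e)))
print("top meas",(np.array([540,317])+.5)/4-.5+[105,180])
p=r.x; np.save("pose.npy",p)
for a in(0,.35): print(W(p,lev(a,.105,-.005)))
print(robot.current_tool_pos(),robot.current_eef_rot(),robot.current_finger_gap())
E
python3 fit.py
```

```text
[0.59419229 0.19580499 0.33099053] 18.964360683768444
[[ 0.4  0.2]
 [ 1.9 -0.1]
 [-0.8  0.6]
 [ 1.1 -0.6]
 [ 0.9  0.2]
 [-0.4 -0.1]
 [ 1.9  1.5]
 [-2.2 -1.3]
 [-0.2  2. ]
 [ 1.1 -1.3]
 [ 0.4  1.8]]
top end [[240.15816569 258.02767441]]
scene end [[345.11510926 259.49350121]]
top meas [239.625 258.875]
[[0.55904094 0.16054815 0.13      ]]
[[0.5954302  0.16450854 0.13      ]]
[0.12307712 0.53608479 0.24830775] [ 1.79996069e+02 -2.28965358e-04  1.67069374e+02] 0.9999011344508655
```

Fit residuals are about 1–2 px, and the predicted lever end is within 1 px of the measured one. Next: close the fingers and move to a standoff in front of the lever.

```bash
cat >> h.py <<'E'
p=np.load("pose.npy"); D=.103
def tgt(a,off,z=.132,half=.011):  # TCP pose so that the finger side stands `off` short of the lever face at angle a
    w=W(p,lev(a,D,-.005-half-off))[0]; w[2]=z
    y=np.degrees(p[2]+a-.35)+180; return w.tolist(),[180,0,(y+180)%360-180]
E
python3 - <<'E'
from h import *
import cv2
t0=robot.current_time_s()
fingers.gripper_to(0.0)
P,O=tgt(0,.045,z=.26); print(P,O)
robot.move_to(P,O); print(robot.current_joint_positions(),robot.inverse_kinematics(*tgt(.35,0)))
robot.line_to(tgt(0,.045)[0]); 
print(t0,robot.current_time_s(),robot.current_tool_pos(),robot.current_contact_force(),robot.current_finger_gap())
a=vision.grab_frame("top")[150:350,90:330]; b=vision.grab_frame("scene")[130:400,230:500]
f=lambda i:cv2.convertScaleAbs(cv2.resize(i,(400,400)),alpha=1.6)
cv2.imwrite("pics/st.png",np.hstack([f(a),f(b)])[:,:,::-1])
E
```

```text
[0.5030890780701428, 0.1636122534776081, 0.26] [180, 0, np.float64(178.9108378541896)]
[-40.54593668  15.71248264  26.2287736   89.45490533  -7.12003073
  76.50273953  75.55637065] [-32.78919989  30.33263418  22.9381447   87.51467525 -12.57345232
  64.70869726 101.68394069]
1.0 4.6917 [0.50388686 0.16392993 0.13291992] [-0.43851755 -0.44910459  0.30524297] 0.0008134729746563864
```

View pics/st.png

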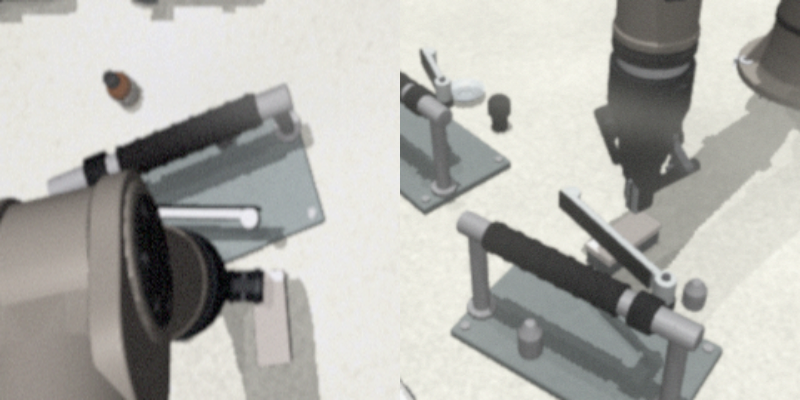

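The picture shows the fingers shut and upright in front of the lever. The knuckles spread along the blade, clear of the bar. Next I feel for first contact.

```bash
python3 - <<'E'
from h import *
robot.line_to(tgt(0,.012)[0],velocity=.06)
F0=np.array(robot.current_contact_force())
s=robot.line_to(tgt(0,-.008)[0],velocity=.02,f_stop=2.5)
x=np.array(robot.current_tool_pos()); h=(x-np.array(tgt(0,0)[0]))[:2]@[np.cos(p[2]-.35),np.sin(p[2]-.35)]
print(s,"contact past nominal mm",h*1e3,x,robot.current_contact_force()-F0,F0,robot.current_eef_rot(),robot.current_time_s())
E
```

```text
True contact past nominal mm -0.1964843756068543 [0.54788354 0.16271044 0.13125396] [1.0742179  1.63572159 1.23783717] [-0.67118796 -1.30175761 -0.66070185] [-179.96907452   -0.19326611  178.90879849] 6.1667
```

The force change isn't along the pressing direction, so this may be noise. I continue in small steps and log the force.

```bash
cat >> h.py <<'E'
def rep(a,tag=""):
    robot.pause(.1); x=np.array(robot.current_tool_pos()); u=np.array([np.cos(p[2]+a-.35),np.sin(p[2]+a-.35)])
    F=np.array(robot.current_contact_force()); fn=np.mean([F[:2]@u]+[np.array(robot.current_contact_force())[:2]@u])
    print(tag,f"a={a:.2f} past={(x-np.array(tgt(a,0)[0]))[:2]@u*1e3:.1f}mm Fpress={fn:.1f}",F.round(1),f"t={robot.current_time_s():.2f}")
    return fn
E
python3 - <<'E'
from h import *
rep(0)
for o in (-.002,-.004,-.006,-.008):
    robot.line_to(tgt(0,o)[0],velocity=.02,f_stop=8)
    if rep(0)<-4.5: break
E
```

```text
a=0.00 past=-0.4mm Fpress=-0.6 [-0.6  1.   0.6] t=6.27
 a=0.00 past=0.2mm Fpress=-5.2 [-5.2  0.1 -1.4] t=6.66
```

Contact confirmed at the nominal place, with about 5 N of spring force. Pressing in along the arc.

```bash
cat >> h.py <<'E'
def press():
    for a in (.09,.18,.27,.33):
        if robot.line_to(*tgt(a,-.001),velocity=.04,f_stop=10): rep(a,"stopped"); break
        rep(a)
def seat(lim=-13):
    for o in np.arange(.001,-.012,-.0015):
        s=robot.line_to(*tgt(.35,o),velocity=.02,f_stop=8)
        if rep(.35,f"{o:.4f} {s}")<lim: break
E
python3 - <<'E'
from h import *
press()
E
```

```text
a=0.09 past=-0.5mm Fpress=-5.4 [-5.3 -1.2 -2. ] t=7.12
 a=0.18 past=-0.8mm Fpress=-5.7 [-5.7 -0.4 -1.6] t=7.60
 a=0.27 past=-1.1mm Fpress=-7.4 [-7.2 -1.9 -1. ] t=8.08
 a=0.33 past=-1.4mm Fpress=-6.4 [-6.1 -1.9 -0.2] t=8.49
```

```bash
python3 - <<'E'
from h import *
seat()
E
```

```text
0.0010 False a=0.35 past=-3.5mm Fpress=-7.8 [-7.8 -1.3 -0.4] t=8.84
-0.0005 False a=0.35 past=-1.9mm Fpress=-8.1 [-8.1 -1.4 -0.2] t=9.19
-0.0020 False a=0.35 past=-0.6mm Fpress=-7.8 [-7.4 -2.4 -0.2] t=9.54
-0.0035 False a=0.35 past=0.7mm Fpress=-7.7 [-7.6 -1.6  0.4] t=9.89
-0.0050 False a=0.35 past=0.8mm Fpress=-10.2 [-9.9 -2.5  3.1] t=10.24
-0.0065 False a=0.35 past=0.9mm Fpress=-14.1 [-13.6  -3.8   4. ] t=10.59
```

The position stalls while the force climbs to 14 N, so the lever is on its stop. Letting it come back out, with clearance, and checking.

```bash
python3 - <<'E'
from h import *
import cv2
for a in (.27,.18,.09): robot.line_to(*tgt(a,.0),velocity=.05)
robot.line_to(*tgt(0,.012),velocity=.05)
robot.pause(.5); rep(0,"out")
b=vision.grab_frame("scene")[200:400,240:500]
cv2.imwrite("pics/out.png",cv2.convertScaleAbs(cv2.resize(b,(780,600)),alpha=1.6)[:,:,::-1])
E
```

```text
out a=0.00 past=-12.0mm Fpress=-0.5 [-0.5 -0.2 -0.4] t=12.89
```

View pics/out.png

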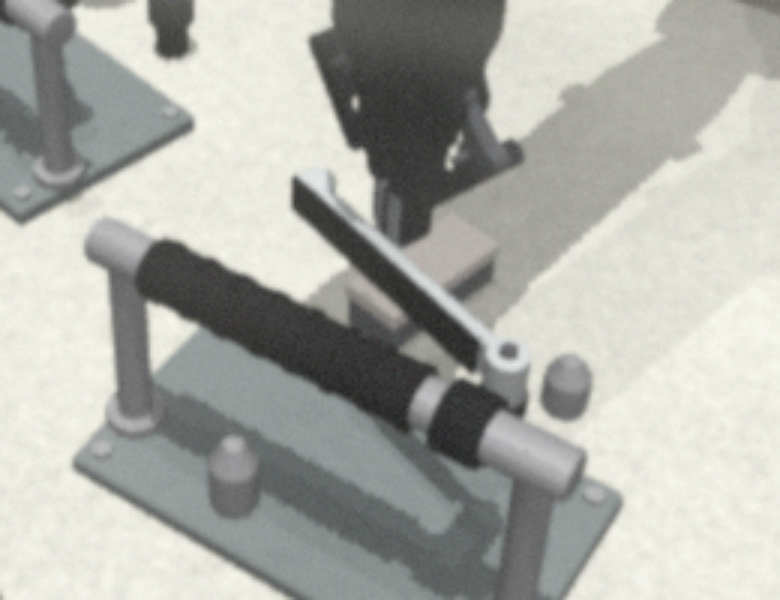

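The lever end is at crop (315,175), which is picture (345,258). That matches the fully-out prediction of (345,259), and the fingers are clear. Pressing in again to hold.

```bash
python3 - <<'E'
from h import *
import cv2
robot.line_to(*tgt(0,.0),velocity=.03)
press(); seat(); robot.pause(.5); rep(.35,"hold")
b=vision.grab_frame("scene")[200:400,240:500]
cv2.imwrite("pics/in.png",cv2.convertScaleAbs(cv2.resize(b,(780,600)),alpha=1.6)[:,:,::-1])
e=lev(.35,.14,-.004); e[2]=.141; print((proj("scene",W(p,e))-[240,200])*3)
E
```

```text
a=0.09 past=-0.6mm Fpress=-5.6 [-5.6 -0.5  2.7] t=14.00
 a=0.18 past=-1.0mm Fpress=-6.3 [-6.1 -1.4  3.6] t=14.48
 a=0.27 past=-1.3mm Fpress=-6.8 [-6.8 -1.2  4.7] t=14.97
 a=0.33 past=-1.5mm Fpress=-7.9 [-7.7 -1.9  5.3] t=15.38
0.0010 False a=0.35 past=-3.7mm Fpress=-7.1 [-6.9 -1.8  4.8] t=15.72
-0.0005 False a=0.35 past=-2.1mm Fpress=-7.0 [-7.  -1.3  4.8] t=16.07
-0.0020 False a=0.35 past=-0.7mm Fpress=-7.3 [-7.1 -1.6  4.9] t=16.43
-0.0035 False a=0.35 past=0.6mm Fpress=-7.4 [-7.  -2.6  4.8] t=16.77
-0.0050 False a=0.35 past=0.7mm Fpress=-11.0 [-10.8  -2.4   6.9] t=17.12
-0.0065 False a=0.35 past=0.9mm Fpress=-13.4 [-13.   -3.6   9.3] t=17.48
hold a=0.35 past=0.8mm Fpress=-13.9 [-13.7  -2.9   9.2] t=18.07
[[243.07769959 225.65338286]]
```

View pics/in.png

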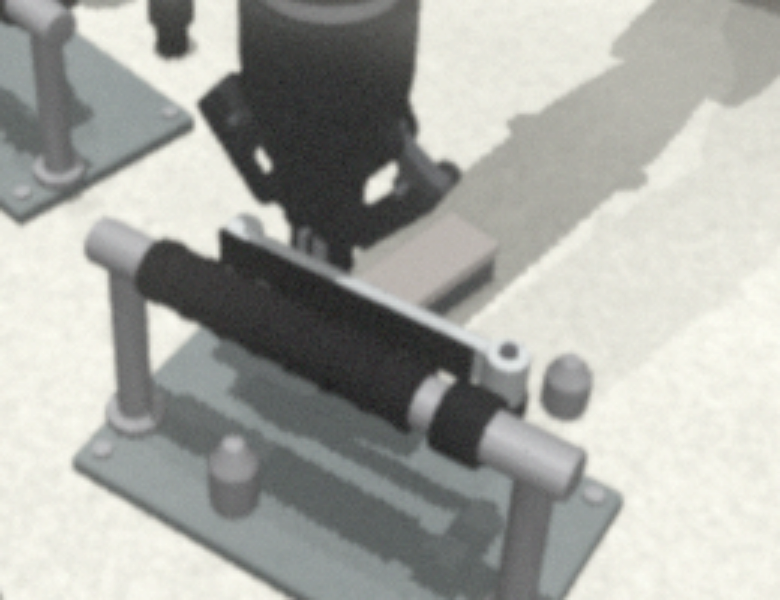

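The lever is parallel to the bar with its end at ≈(245,225), where the prediction for the stop is (243,226). The hold is steady at 14 N and nothing else has moved. Handing in.

```bash
python3 -c "
from station import workorder
print(workorder.close_job())"
```

```text
the job is handed in; nothing more can be done
None
```

I pressed the brake lever to its stop, let it come fully back out, then pressed it in again; the arm is holding it there at about 14 N, and the job is handed in.

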